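# Close the wax tins with their own lids and stack them

### The job

Close every wax tin on the bench with the lid of its own colour, plug fully down in the mouth. Stack the closed tins upright on the round wooden stand, the widest at the bottom and each one narrower than the one below, all centred on the stand. A lid that has no tin stays on the bench, and the tape measure, eraser and pine off-cut are left where they lie.

Things in the scene. Friction and masses are not known exactly. Their poses are not given: they have to be found in the camera images.
- stand: low round stand of pale turned wood, fixed to the bench, 110 mm across, 10 mm high, with a thin dark ring round its middle; origin at the centre of its underside, so its top is 10 mm above the origin
- tin_blue: blue open round tin, 32 mm high: a body 66 mm across up to 22 mm, where the pale hard wax shows, then a thin-walled neck 60 mm across outside and 55 mm inside; origin at the centre of its underside, z up its axis; 0.12 to 0.2 kg. With its lid on, it is 40 mm high, the body is 1 mm wider all round than the lid, and its flat top can carry the next tin
- lid_blue: blue round lid of the blue tin: a flat flange 64 mm across and 8 mm thick on top of a bright plug 50 mm across and 7 mm deep with a tapered lower edge; lies plug down, flange 7 to 15 mm above the bench; origin at the centre of the plug's underside, z up. On its tin the plug is inside the mouth and the flange rests on the rim (origin 25 mm above the tin's origin). 50 g
- tin_green: green open round tin, 32 mm high: a body 60 mm across up to 22 mm, where the pale hard wax shows, then a thin-walled neck 54 mm across outside and 49 mm inside; origin at the centre of its underside, z up its axis; 0.12 to 0.2 kg. With its lid on, it is 40 mm high, the body is 1 mm wider all round than the lid, and its flat top can carry the next tin
- lid_green: green round lid of the green tin: a flat flange 58 mm across and 8 mm thick on top of a bright plug 44 mm across and 7 mm deep with a tapered lower edge; lies plug down, flange 7 to 15 mm above the bench; origin at the centre of the plug's underside, z up. On its tin the plug is inside the mouth and the flange rests on the rim (origin 25 mm above the tin's origin). 50 g
- tin_red: red open round tin, 32 mm high: a body 54 mm across up to 22 mm, where the pale hard wax shows, then a thin-walled neck 48 mm across outside and 43 mm inside; origin at the centre of its underside, z up its axis; 0.12 to 0.2 kg. With its lid on, it is 40 mm high, the body is 1 mm wider all round than the lid, and its flat top can carry the next tin
- lid_red: red round lid of the red tin: a flat flange 52 mm across and 8 mm thick on top of a bright plug 38 mm across and 7 mm deep with a tapered lower edge; lies plug down, flange 7 to 15 mm above the bench; origin at the centre of the plug's underside, z up. On its tin the plug is inside the mouth and the flange rests on the rim (origin 25 mm above the tin's origin). 50 g
- tin_yellow: yellow open round tin, 32 mm high: a body 48 mm across up to 22 mm, where the pale hard wax shows, then a thin-walled neck 42 mm across outside and 37 mm inside; origin at the centre of its underside, z up its axis; 0.12 to 0.2 kg. With its lid on, it is 40 mm high, the body is 1 mm wider all round than the lid, and its flat top can carry the next tin
- lid_yellow: yellow round lid of the yellow tin: a flat flange 46 mm across and 8 mm thick on top of a bright plug 32 mm across and 7 mm deep with a tapered lower edge; lies plug down, flange 7 to 15 mm above the bench; origin at the centre of the plug's underside, z up. On its tin the plug is inside the mouth and the flange rests on the rim (origin 25 mm above the tin's origin). 50 g
- tape_measure: black pocket tape measure, 35x93x61 mm, a bystander; origin at the centre of its underside
- eraser: white eraser in a blue sleeve, 22x52x12 mm, a bystander; origin at the centre of its underside
- off_cut: pine off-cut, 45x170x30 mm, a bystander; origin at the centre of its underside
Not all that is in view belongs to the job. Leave any pink or white look-alike of the lid_red alone.

How it is judged:
On the way:
1. every tin wears the lid of its own colour, fully down (z of lid_blue in the frame of tin_blue between 0.022 and 0.028 m and distance between lid_blue and tin_blue below 0.029 m and angle between the z axis of lid_blue and the z axis of tin_blue, either way round below 0.12 rad and z of lid_green in the frame of tin_green between 0.022 and 0.028 m and distance between lid_green and tin_green below 0.029 m and angle between the z axis of lid_green and the z axis of tin_green, either way round below 0.12 rad and z of lid_red in the frame of tin_red between 0.022 and 0.028 m and distance between lid_red and tin_red below 0.029 m and angle between the z axis of lid_red and the z axis of tin_red, either way round below 0.12 rad and z of lid_yellow in the frame of tin_yellow between 0.022 and 0.028 m and distance between lid_yellow and tin_yellow below 0.029 m and angle between the z axis of lid_yellow and the z axis of tin_yellow, either way round below 0.12 rad), for 0.2 s.
At the end, for the whole second after the job is handed in: Every present tin wears its own lid, seated within 3 mm, stands upright within 0.1 rad in one stack at rest on the stand, axis within 10 mm of the stand's centre, wider tins below narrower; a lid without a tin lies on the bench (all of step 1 and horizontal distance between each of tin_blue, tin_green, tin_red, tin_yellow and stand below 0.01 m and height (world z) of each of tin_blue, tin_green, tin_red, tin_yellow above 0.006 m and angle between each of tin_blue, tin_green, tin_red, tin_yellow's own z axis and vertical below 0.1 rad and linear speed of each of tin_blue, lid_blue, tin_green, lid_green, tin_red, lid_red, tin_yellow, lid_yellow below 0.02 m/s and z of each of tin_green, tin_red, tin_yellow in the frame of tin_blue above 0.03 m and ((z of lid_blue in the frame of tin_blue between 0.022 and 0.028 m and distance between lid_blue and tin_blue below 0.029 m and angle between the z axis of lid_blue and the z axis of tin_blue, either way round below 0.12 rad) or height (world z) of lid_blue below 0.012 m) and z of each of tin_red, tin_yellow in the frame of tin_green above 0.03 m and ((z of lid_green in the frame of tin_green between 0.022 and 0.028 m and distance between lid_green and tin_green below 0.029 m and angle between the z axis of lid_green and the z axis of tin_green, either way round below 0.12 rad) or height (world z) of lid_green below 0.012 m) and z of tin_yellow in the frame of tin_red above 0.03 m and ((z of lid_red in the frame of tin_red between 0.022 and 0.028 m and distance between lid_red and tin_red below 0.029 m and angle between the z axis of lid_red and the z axis of tin_red, either way round below 0.12 rad) or height (world z) of lid_red below 0.012 m) and ((z of lid_yellow in the frame of tin_yellow between 0.022 and 0.028 m and distance between lid_yellow and tin_yellow below 0.029 m and angle between the z axis of lid_yellow and the z axis of tin_yellow, either way round below 0.12 rad) or height (world z) of lid_yellow below 0.012 m)); the robot touches nothing.
It fails at once if the tape measure is shifted by more than 30 mm (distance of tape_measure from where it was at the start of the episode above 0.03 m).
It fails at once if the eraser is shifted by more than 30 mm (distance of eraser from where it was at the start of the episode above 0.03 m).
It fails at once if the off cut is shifted by more than 30 mm (distance of off_cut from where it was at the start of the episode above 0.03 m).
Of tin_blue, tin_green, tin_red, tin_yellow only 3 to 4 are there at a start; the rules pass over those that are not, and their reading is None.
At some moment in a run one of lid_blue, lid_green, lid_red, lid_yellow, tin_blue, tin_green, tin_red, tin_yellow may be knocked a few centimetres aside while the robot is not near it.
It also fails if it takes over 210 s, if anything falls off the work surface, if the arm or the gripper's body presses on something with over 40 N, if the wrist force passes 120 N, or if a joint passes its speed limit or range.

### The arm

A 6-joint arm with a two-finger parallel gripper is mounted at the origin on a cart in front of the work surface, level with it; the furniture and walls round the work are solid. World frame = base frame: x ahead of the robot, y to its left, z up, the work surface at z = 0. Lengths are in m, angles in rad, forces in N, time in s.
With the tool pointing down it reaches from about 0.35 to 0.975 m from the base axis. Payload 4.9 kg.
Tool frame: the origin (TCP) lies midway between the tips of the shut fingers; the grasp point (between the pads) lies 19 mm behind it; z points along the fingers, y is the line along which they close (so a half turn about z gives the same grasp; the last joint's range is limited). The gripper opens to 85 mm and grips with 20 to 120 N. Pads are 22 mm wide; open, the fingers measure 114 mm over their backs; the gripper's body (76 mm by 85 mm) begins 54 mm behind the grasp point. The pads swing forward as they close: fully open they stand 13 mm farther back than shut.
Start: joints at [1.147, 0.053, 1.613, -0, 1.476, -0.119], TCP at [0.188, 0.596, 0.231] pointing down, gripper open.
Joint ranges: [-3.01, 3.01], [-1.01, 2.22], [0.06, 2.58], [-1.02, 4.17], [0.09, 2.62], [-3.14, 3.14]. Speed limits (rad/s): [2.57, 2.57, 3.14, 3.14, 3.14, 3.14].

### API

Orientations are given as a rotation vector (axis times angle).
In Python, from station import ctrl gives the robot as it stands.
- The arm moves only by the shell command python3 -m handwheel 'ROWS' [FORCE]. ROWS is JSON, a list of rows, each an object with "gripper": the gripper command: -1 is fully open, 1 is shut, values between are in proportion; "offset": the shift along the tool's x, y, z in mm, a list of three; "rotation": the turn, a rotation vector about the tool's x, y, z in rad, a list of three. A call has exactly 8 rows; each row is the pose to reach, as a shift and turn from the pose commanded when the call began, along the tool's axes at that moment; what a row does not reach only later rows make up. A row lasts 1/8 s, in which the tool goes at most 62.5 mm and 10.7 degrees, less where a joint would pass 70% of its speed; a pose out of reach is approached as far as the arm can. A call with a gripper value outside its range is refused whole. The fingers move at their own pace and stop on an object; FORCE is the grip in N (left out, the last holds). Time passes only in rows, so rows that repeat a pose let the fingers close, or fill a call up. It gives the time, the measured TCP pose, the force, the opening and the grip force at its end, in the units of the state.
- ctrl.get_obs(): the state, without advancing time (a new reading comes with each control period).
- ctrl.get_image(name): name is "side" or "top" or "wrist"; returns a dict with "image" (400x640x3 uint8, red, green, blue), "fovy" (degrees; the focal length in pixels is half the picture's height over the tangent of half this angle, whatever the lens; pixels are square), "cx", "cy" (the principal point, pixels), "k1" (the pictures are not rectified: a ray, as slopes to the right and down, at radius r is drawn at 1 + k1 r^2 times it, then the intrinsics apply), "xyz" and "attitude" of the camera in the world. Camera axes: x right, y up, looking along -z (the intrinsics and any distortion apply to the point x, -y, -z); pixel columns grow to the right and rows downward; lengths in m; the calibration is good to about 2 mm. A picture is of the moment at which its call begins. There is no depth.
- ctrl.finish_job(): hands the job in; it is judged then, once.
The state is a dict: "t": time; "q": joint angles; "dq": joint speeds; "effort": joint torques, N m; "tool_pos": TCP position; "tool_rot": TCP orientation; "contact_force": force on the tool from outside, world axes, zero at the start; "wrist_torque": the same for the moment, N m; "opening": finger opening in m; "grip_force": force on a finger pad.
Only numpy, scipy, OpenCV 4.12 (cv2) and the standard library are available. Lean on these libraries where they do the work, as an engineer would, in place of code of your own. Each camera call takes 0.05 s, during which the arm holds its last target. There are 200 camera calls.

## Working session

There is one attempt and no reset: what is moved stays moved. The work goes in short steps, Python scripts to look and compute and a shell command to move; the robot and the scene stay as the last step left them, time stands still between calls to the robot, and variables do not carry over. Pictures are saved under pics/ and viewed, at most 14 in all, crops included, and the job is handed in when it is done.

```bash
ls; mkdir -p pics; cat > h.py <<'E'
import numpy as np, cv2
from scipy.spatial.transform import Rotation as R
from station import ctrl
def grab(n,save=None):
    d=ctrl.get_image(n)
    if save: cv2.imwrite(f'pics/{save}.png',cv2.cvtColor(np.asarray(d['image']),cv2.COLOR_RGB2BGR))
    return d
def cam(d):
    f=200/np.tan(np.radians(d['fovy'])/2)
    K=np.array([[f,0,d['cx']],[0,f,d['cy']],[0,0,1]]);D=np.array([d['k1'],0,0,0.])
    a=np.asarray(d['attitude'],float)
    Rm=R.from_rotvec(a).as_matrix() if a.shape==(3,) else (R.from_quat(a).as_matrix() if a.shape==(4,) else a)
    return K,D,Rm,np.asarray(d['xyz'],float)
def ray(d,pts):
    K,D,Rm,c=cam(d)
    u=cv2.undistortPoints(np.asarray(pts,float).reshape(-1,1,2),K,D).reshape(-1,2)
    return c,(np.c_[u[:,0],-u[:,1],-np.ones(len(u))])@Rm.T
def onplane(d,pts,z):
    c,r=ray(d,pts); return c+r*((z-c[2])/r[:,2])[:,None]
def proj(d,P):
    K,D,Rm,c=cam(d); p=(np.atleast_2d(P)-c)@Rm; p=p*[1,-1,-1]
    return cv2.projectPoints(p,np.zeros(3),np.zeros(3),K,D)[0].reshape(-1,2)
E
python3 - <<'E'
from h import *
for n in('top','side','wrist'):
    d=grab(n,n+'0'); print(n,{k:v for k,v in d.items() if k!='image'})
print(ctrl.get_obs())
E
```

```text
pics
top {'fovy': 55.39261126986763, 'cx': 318.0016442635784, 'cy': 195.58868668478866, 'k1': -0.02179809416400326, 'xyz': array([0.32714676, 0.08672932, 1.02374299]), 'attitude': array([ 0.16000556, -0.1808522 , -1.65994133])}
side {'fovy': 56.59576819118277, 'cx': 320.229611321694, 'cy': 197.18420673083986, 'k1': -0.020971694670598087, 'xyz': array([-0.08516308, -0.78960592,  0.60238699]), 'attitude': array([ 1.05203492, -0.33325849, -0.59292707])}
wrist {'fovy': 62.96715233254128, 'cx': 317.324497929472, 'cy': 198.8407514463835, 'k1': -0.057167285630624586, 'xyz': array([0.10937286, 0.62071151, 0.37368124]), 'attitude': array([-0.28121854, -0.20439698,  1.25369654])}
{'t': 0.15, 'q': array([ 1.14700253e+00,  5.32078447e-02,  1.61398717e+00, -1.41497666e-05,
        1.47602290e+00, -1.19005850e-01]), 'dq': array([ 0.00102927, -0.00284139, -0.00417938, -0.00084319,  0.00060003,
        0.0008705 ]), 'effort': array([ 5.27313932e-04, -3.94238162e+01, -3.70723879e+01, -1.23114319e-04,
        4.64300378e-03, -4.05633773e-05]), 'tool_pos': array([0.18735801, 0.59573606, 0.23033869]), 'tool_rot': array([-4.76842495e-01, -3.10476527e+00,  2.46510925e-03]), 'contact_force': array([ 0.50384183,  0.02651025, -0.02040163]), 'wrist_torque': array([-0.06894703, -0.00774353, -0.01959608]), 'grip_force': 0.0, 'opening': 0.08539209538711662}
```

View pics/top0.png

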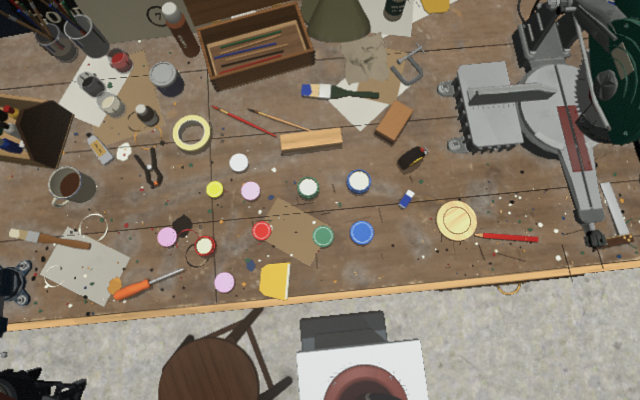

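View pics/side0.png

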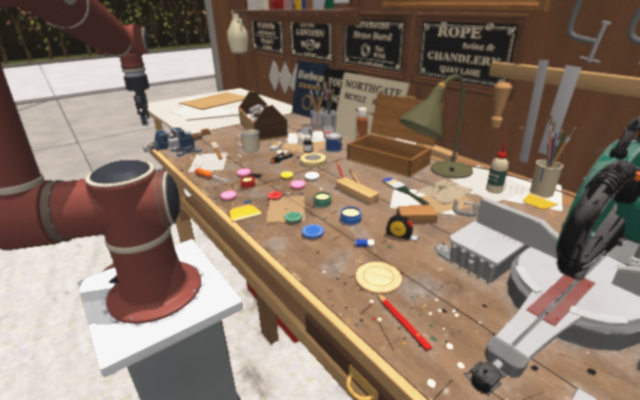

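The top view shows the tins at blue (358,182), green (307,187) and red (203,246). The lids are blue (362,233), green (323,237), red (262,231) and yellow (215,190), with no yellow tin in sight. Look-alikes of the red lid: pink at (250,190), (167,237) and (224,282), white at (239,162). The saturated red (262,231) is the one that fits. The stand is at (457,221). I'll measure these and confirm in a crop.

```bash
cat > seg.py <<'E'
from h import *
RNG={'blue':[((100,120,60),(125,255,255))],'green':[((55,70,40),(90,255,255))],'red':[((0,160,90),(6,255,255)),((174,160,90),(180,255,255))],'yellow':[((24,150,120),(34,255,255))]}
def blobs(d,col,amin=60,box=None):
    hsv=cv2.cvtColor(np.asarray(d['image']),cv2.COLOR_RGB2HSV)
    m=sum(cv2.inRange(hsv,np.array(a),np.array(b)) for a,b in RNG[col]).astype(np.uint8)
    m=cv2.morphologyEx(m,cv2.MORPH_CLOSE,np.ones((3,3)))
    out=[]
    for c in cv2.findContours(m,cv2.RETR_EXTERNAL,cv2.CHAIN_APPROX_NONE)[0]:
        c=cv2.convexHull(c);A=cv2.contourArea(c)
        if A<amin: continue
        M=cv2.moments(c);p=(M['m10']/M['m00'],M['m01']/M['m00'])
        if box and not(box[0]<p[0]<box[2] and box[1]<p[1]<box[3]): continue
        out.append((p,A,c[:,0,:].astype(float)))
    return out
def circ(P):
    A=np.c_[P[:,:2],np.ones(len(P))];s=np.linalg.lstsq(A,(P[:,:2]**2).sum(1),rcond=None)[0]
    c=s[:2]/2;return c,np.sqrt(s[2]+c@c)
E
python3 - <<'E'
from seg import *
d=grab('top')
for col in RNG:
    for p,A,h in blobs(d,col,60,(150,150,480,300)):
        for z in(.012,.024):
            c,r=circ(onplane(d,h,z)); print(col,np.round(p),A,z,c.round(4),'dia',round(2000*r,1))
hsv=cv2.cvtColor(d['image'],cv2.COLOR_RGB2HSV)
m=cv2.inRange(hsv,np.array((12,40,170)),np.array((30,140,255)));m[:,:425]=0;m[:,480:]=0;m[:190]=0;m[255:]=0
m=cv2.morphologyEx(m,cv2.MORPH_OPEN,np.ones((5,5)))
c=cv2.convexHull(np.vstack(cv2.findContours(m,0,1)[0]))[:,0].astype(float)
C,r=circ(onplane(d,c,.01));print('stand',C,r*2000)
cv2.imwrite('pics/c1.png',cv2.resize(cv2.cvtColor(d['image'][145:305,150:490],cv2.COLOR_RGB2BGR),(782,368),interpolation=2))
E
```

```text
blue [361. 232.] 402.0 0.012 [ 0.4358 -0.0424] dia 61.8
blue [361. 232.] 402.0 0.024 [ 0.4345 -0.0409] dia 61.0
blue [405. 201.] 72.5 0.012 [ 0.5105 -0.1701] dia 29.1
blue [405. 201.] 72.5 0.024 [ 0.5083 -0.1671] dia 28.8
green [323. 236.] 310.5 0.012 [0.4361 0.0609] dia 53.9
green [323. 236.] 310.5 0.024 [0.4348 0.0612] dia 53.2
red [204. 245.] 296.0 0.012 [0.4411 0.375 ] dia 52.5
red [204. 245.] 296.0 0.024 [0.4397 0.3715] dia 51.9
red [261. 230.] 252.5 0.012 [0.467  0.2226] dia 49.3
red [261. 230.] 252.5 0.024 [0.4654 0.221 ] dia 48.7
yellow [277. 272.] 333.5 0.012 [0.3505 0.1893] dia 64.9
yellow [277. 272.] 333.5 0.024 [0.3502 0.1881] dia 64.1
stand [ 0.44410431 -0.30233677] 108.53278963469292
```

View pics/c1.png

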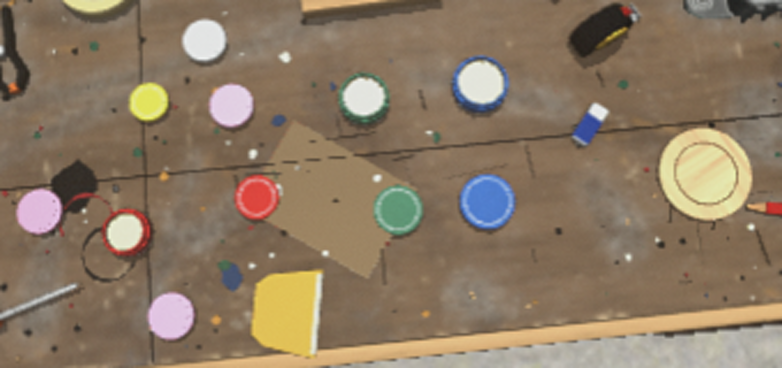

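Confirmed. The red lid is the saturated red one at (262,231) in the top view, the yellow lid has no tin, and the tins are blue, green and red. I'll add a helper that works out offsets, and locate the blue and green tins from their pale wax.

```bash
cat > off.py <<'E'
import sys
from h import *
# off.py x y z yawdeg [x y z from]: tool-axis offset (mm) + turn from present pose; yaw = angle of tool y from world y
x,y,z,w=map(float,sys.argv[1:5]); o=ctrl.get_obs()
Rm=R.from_rotvec(o['tool_rot']); w=np.radians(w)
T=R.from_matrix(np.array([[-np.cos(w),-np.sin(w),0],[-np.sin(w),np.cos(w),0],[0,0,-1.]]).T if 0 else np.c_[[-np.cos(w),-np.sin(w),0],[-np.sin(w),np.cos(w),0],[0,0,-1.]])
print('off',(Rm.inv().apply(np.array([x,y,z])-o['tool_pos'])*1000).round(1),'rot',(Rm.inv()*T).as_rotvec().round(3),'t',o['t'],'q6',o['q'][5].round(2))
E
python3 - <<'E'
from seg import *
d=grab('top')
hsv=cv2.cvtColor(d['image'],cv2.COLOR_RGB2HSV)
m=cv2.inRange(hsv,np.array((0,0,170)),np.array((180,70,255)))
m=cv2.morphologyEx(m,cv2.MORPH_OPEN,np.ones((3,3)))
for c in cv2.findContours(m,0,1)[0]:
    (u,v),r=cv2.minEnclosingCircle(c)
    if 190<u<380 and 150<v<260 and r>6:
        C,q=circ(onplane(d,c[:,0],.027));print((u,v),C.round(4),q*2000)
E
python3 off.py .45 -.03 .25 0
```

```text
(203.5, 245.5) [0.4393 0.3723] 37.3474897237566
(250.0, 190.0) [0.5753 0.2435] 48.42145607723679
(307.79412841796875, 186.5) [0.5704 0.0882] 44.56429443917699
(358.5, 181.0) [ 0.5741 -0.0503] 50.76425272592114
(238.13917541503906, 161.99484252929688) [0.6578 0.2709] 48.31976831260254
off [-438.3 -518.3  -18.8] rot [-0.001 -0.    -0.305] t 0.25 q6 -0.12
```

```bash
python3 -m handwheel '[{"gripper":-1,"offset":[-55,-65,-19],"rotation":[0,0,-0.1]},{"gripper":-1,"offset":[-110,-130,-19],"rotation":[0,0,-0.2]},{"gripper":-1,"offset":[-145,-172,-19],"rotation":[0,0,-0.305]},{"gripper":-1,"offset":[-180,-213,-19],"rotation":[0,0,-0.305]},{"gripper":-1,"offset":[-215,-254,-19],"rotation":[0,0,-0.305]},{"gripper":-1,"offset":[-250,-296,-19],"rotation":[0,0,-0.305]},{"gripper":-1,"offset":[-285,-337,-19],"rotation":[0,0,-0.305]},{"gripper":-1,"offset":[-310,-367,-19],"rotation":[0,0,-0.305]}]' 40; python3 off.py .45 -.03 .25 0
```

```text
t: 1.25
tool_pos: [0.3736, 0.1509, 0.2505]
tool_rot: [0.002, 3.141, 0.0]
contact_force: [0.7, 0.7, 0.3]
opening: 0.0851
grip_force: 0.0
off [ -76.7 -180.8    0.5] rot [ 0.     0.001 -0.001] t 1.25 q6 -1.37
```

```bash
python3 -m handwheel '[{"gripper":-1,"offset":[-20,-45,0],"rotation":[0,0,0]},{"gripper":-1,"offset":[-40,-90,0],"rotation":[0,0,0]},{"gripper":-1,"offset":[-60,-135,0],"rotation":[0,0,0]},{"gripper":-1,"offset":[-77,-181,0],"rotation":[0,0,0]},{"gripper":-1,"offset":[-77,-181,0],"rotation":[0,0,0]},{"gripper":-1,"offset":[-77,-181,0],"rotation":[0,0,0]},{"gripper":-1,"offset":[-77,-181,0],"rotation":[0,0,0]},{"gripper":-1,"offset":[-77,-181,0],"rotation":[0,0,0]}]'
python3 - <<'E'
from seg import *
d=grab('wrist','w1')
for col in('blue','green'):
    for p,A,h in blobs(d,col,300):
        print(col,np.round(p),A,*[(z,circ(onplane(d,h,z))[0].round(4),round(2000*circ(onplane(d,h,z))[1],1)) for z in(.015,.03)])
E
```

```text
t: 2.25
tool_pos: [0.45, -0.027, 0.2504]
tool_rot: [-0.003, 3.141, 0.0]
contact_force: [0.2, 0.4, 0.4]
opening: 0.0855
grip_force: 0.0
blue [299. 259.] 1898.5 (0.015, array([ 0.5806, -0.0503]), np.float64(68.9)) (0.03, array([ 0.5722, -0.0494]), np.float64(66.1))
blue [203. 209.] 390.5 (0.015, array([ 0.5097, -0.1695]), np.float64(32.5)) (0.03, array([ 0.5041, -0.1639]), np.float64(31.2))
blue [305. 150.] 2267.0 (0.015, array([ 0.4365, -0.0415]), np.float64(63.3)) (0.03, array([ 0.4338, -0.041 ]), np.float64(60.8))
green [407. 256.] 1477.5 (0.015, array([0.5761, 0.0913]), np.float64(61.8)) (0.03, array([0.5679, 0.0866]), np.float64(59.4))
green [393. 151.] 1772.0 (0.015, array([0.437 , 0.0615]), np.float64(56.4)) (0.03, array([0.4343, 0.058 ]), np.float64(54.2))
```

View pics/w1.png

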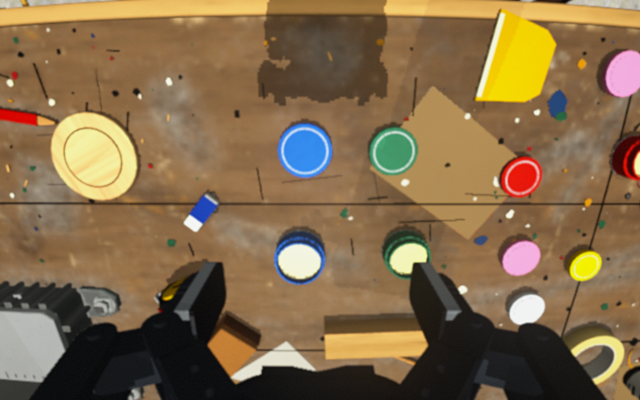

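The wrist view shows the blue lid at (305,150) and blue tin at (299,259). The green lid is at (393,151), the green tin at (407,256) and the stand at (95,157). Positions agree with the top view. I'll descend on the blue tin and centre it with a light squeeze.

```bash
python3 -m handwheel '[{"gripper":-1,"offset":[-62,-12,0],"rotation":[0,0,0]},{"gripper":-1,"offset":[-124,-23,0],"rotation":[0,0,0]},{"gripper":-1,"offset":[-124,-23,40],"rotation":[0,0,0]},{"gripper":-1,"offset":[-124,-23,100],"rotation":[0,0,0]},{"gripper":-1,"offset":[-124,-23,160],"rotation":[0,0,0]},{"gripper":-1,"offset":[-124,-23,215],"rotation":[0,0,0]},{"gripper":-1,"offset":[-124,-23,240],"rotation":[0,0,0]},{"gripper":-1,"offset":[-124,-23,252],"rotation":[0,0,0]}]' 20
python3 -m handwheel '[{"gripper":1,"offset":[0,0,0],"rotation":[0,0,0]},{"gripper":1,"offset":[0,0,0],"rotation":[0,0,0]},{"gripper":1,"offset":[0,0,0],"rotation":[0,0,0]},{"gripper":1,"offset":[0,0,0],"rotation":[0,0,0]},{"gripper":-1,"offset":[0,0,0],"rotation":[0,0,0]},{"gripper":-1,"offset":[0,0,0],"rotation":[0,0,0]},{"gripper":-1,"offset":[0,0,0],"rotation":[0,0,0.1]},{"gripper":-1,"offset":[0,0,0],"rotation":[0,0,0.25]}]' 20
python3 off.py .574 -.05 0 -90
```

```text
t: 3.3
tool_pos: [0.5729, -0.0501, -0.0037]
tool_rot: [0.002, -3.138, -0.001]
contact_force: [-0.0, 0.5, 0.8]
opening: 0.085
grip_force: 0.0
t: 4.3
tool_pos: [0.5742, -0.051, -0.0016]
tool_rot: [0.399, 3.116, -0.0]
contact_force: [-0.2, -0.6, -0.6]
opening: 0.0851
grip_force: 0.0
off [ 0.5  0.9 -1.6] rot [0.    0.    1.316] t 4.3 q6 -1.53
```

```bash
python3 -m handwheel '[{"gripper":-1,"offset":[0,0,0],"rotation":[0,0,0.18]},{"gripper":-1,"offset":[0,0,0],"rotation":[0,0,0.36]},{"gripper":-1,"offset":[0,0,0],"rotation":[0,0,0.54]},{"gripper":-1,"offset":[0,0,0],"rotation":[0,0,0.72]},{"gripper":-1,"offset":[0,0,0],"rotation":[0,0,0.9]},{"gripper":-1,"offset":[0,0,0],"rotation":[0,0,1.08]},{"gripper":-1,"offset":[0,0,0],"rotation":[0,0,1.26]},{"gripper":-1,"offset":[0,0,0],"rotation":[0,0,1.32]}]'
python3 -m handwheel '[{"gripper":1,"offset":[0,0,0],"rotation":[0,0,0]},{"gripper":1,"offset":[0,0,0],"rotation":[0,0,0]},{"gripper":1,"offset":[0,0,0],"rotation":[0,0,0]},{"gripper":1,"offset":[0,0,0],"rotation":[0,0,0]},{"gripper":1,"offset":[0,0,0],"rotation":[0,0,0]},{"gripper":1,"offset":[0,0,0],"rotation":[0,0,0]},{"gripper":1,"offset":[0,0,0],"rotation":[0,0,0]},{"gripper":1,"offset":[0,0,0],"rotation":[0,0,0]}]' 20
python3 off.py .4365 -.0415 .1 -90
```

```text
t: 5.3
tool_pos: [0.5742, -0.0509, -0.0016]
tool_rot: [2.223, 2.22, 0.0]
contact_force: [0.2, -0.2, 0.3]
opening: 0.0849
grip_force: 0.0
t: 6.3
tool_pos: [0.5747, -0.051, -0.0013]
tool_rot: [2.22, 2.222, 0.001]
contact_force: [2.1, -0.1, 4.8]
opening: 0.0645
grip_force: 23.0
off [   9.6 -138.  -101.4] rot [0.001 0.    0.001] t 6.3 q6 -0.22
```

```bash
python3 -m handwheel '[{"gripper":-1,"offset":[0,0,0],"rotation":[0,0,0]},{"gripper":-1,"offset":[0,0,0],"rotation":[0,0,0]},{"gripper":-1,"offset":[0,0,0],"rotation":[0,0,0]},{"gripper":-1,"offset":[0,0,-50],"rotation":[0,0,0]},{"gripper":-1,"offset":[0,0,-80],"rotation":[0,0,0]},{"gripper":-1,"offset":[4,-60,-80],"rotation":[0,0,0]},{"gripper":-1,"offset":[9,-120,-80],"rotation":[0,0,0]},{"gripper":-1,"offset":[9,-138,-80],"rotation":[0,0,0]}]' 20
python3 -m handwheel '[{"gripper":-1,"offset":[0,0,40],"rotation":[0,0,0]},{"gripper":-1,"offset":[0,0,70],"rotation":[0,0,0]},{"gripper":-1,"offset":[0,0,79],"rotation":[0,0,0]},{"gripper":-1,"offset":[0,0,79],"rotation":[0,0,0]},{"gripper":1,"offset":[0,0,79],"rotation":[0,0,0]},{"gripper":1,"offset":[0,0,79],"rotation":[0,0,0]},{"gripper":1,"offset":[0,0,79],"rotation":[0,0,0]},{"gripper":1,"offset":[0,0,79],"rotation":[0,0,0]}]' 20
python3 off.py .5745 -.051 0 0
```

```text
t: 7.3
tool_pos: [0.4321, -0.0411, 0.0763]
tool_rot: [-2.218, -2.22, 0.003]
contact_force: [0.7, 0.5, -0.2]
opening: 0.0854
grip_force: 0.0
t: 8.3
tool_pos: [0.4375, -0.0424, 0.0009]
tool_rot: [2.219, 2.221, 0.002]
contact_force: [-1.6, 0.8, 6.2]
opening: 0.063
grip_force: 21.8
off [ -8.8 137.    1.3] rot [ 1.00e-03  3.00e-03 -1.57e+00] t 8.3 q6 -0.27
```

```bash
python3 -m handwheel '[{"gripper":-1,"offset":[0,0,0],"rotation":[0,0,0]},{"gripper":-1,"offset":[0,0,0],"rotation":[0,0,0]},{"gripper":-1,"offset":[0,0,0],"rotation":[0,0,-0.1]},{"gripper":-1,"offset":[0,0,0],"rotation":[0,0,-0.28]},{"gripper":-1,"offset":[0,0,0],"rotation":[0,0,-0.46]},{"gripper":-1,"offset":[0,0,0],"rotation":[0,0,-0.64]},{"gripper":-1,"offset":[0,0,0],"rotation":[0,0,-0.82]},{"gripper":-1,"offset":[0,0,0],"rotation":[0,0,-1]}]' 20
python3 -m handwheel '[{"gripper":-1,"offset":[0,0,0],"rotation":[0,0,-0.18]},{"gripper":-1,"offset":[0,0,0],"rotation":[0,0,-0.36]},{"gripper":-1,"offset":[0,0,0],"rotation":[0,0,-0.54]},{"gripper":-1,"offset":[0,0,0],"rotation":[0,0,-0.572]},{"gripper":1,"offset":[0,0,0],"rotation":[0,0,-0.572]},{"gripper":1,"offset":[0,0,0],"rotation":[0,0,-0.572]},{"gripper":1,"offset":[0,0,0],"rotation":[0,0,-0.572]},{"gripper":1,"offset":[0,0,0],"rotation":[0,0,-0.572]}]' 30
python3 off.py .5745 -.051 0 0
```

```text
t: 9.3
tool_pos: [0.4359, -0.042, -0.001]
tool_rot: [-0.874, -3.017, -0.0]
contact_force: [-0.8, -0.2, -0.5]
opening: 0.0855
grip_force: 0.0
t: 10.3
tool_pos: [0.4364, -0.0421, -0.0003]
tool_rot: [-0.003, 3.141, -0.0]
contact_force: [-1.8, 0.3, 4.3]
opening: 0.0623
grip_force: 33.0
off [-138.1   -9.1   -0.3] rot [-0.     0.     0.002] t 10.3 q6 -1.84
```

```bash
python3 -m handwheel '[{"gripper":1,"offset":[0,0,-30],"rotation":[0,0,0]},{"gripper":1,"offset":[0,0,-60],"rotation":[0,0,0]},{"gripper":1,"offset":[-35,-2,-60],"rotation":[0,0,0]},{"gripper":1,"offset":[-85,-6,-60],"rotation":[0,0,0]},{"gripper":1,"offset":[-120,-8,-60],"rotation":[0,0,0]},{"gripper":1,"offset":[-138,-9,-60],"rotation":[0,0,0]},{"gripper":1,"offset":[-138,-9,-55],"rotation":[0,0,0]},{"gripper":1,"offset":[-138,-9,-50],"rotation":[0,0,0]}]'
python3 -m handwheel '[{"gripper":1,"offset":[0,0,5],"rotation":[0,0,0]},{"gripper":1,"offset":[0,0,10],"rotation":[0,0,0]},{"gripper":1,"offset":[0,0,14],"rotation":[0,0,0]},{"gripper":1,"offset":[0,0,18],"rotation":[0,0,0]},{"gripper":1,"offset":[0,0,22],"rotation":[0,0,0]},{"gripper":1,"offset":[0,0,25],"rotation":[0,0,0]},{"gripper":1,"offset":[0,0,25],"rotation":[0,0,0]},{"gripper":1,"offset":[0,0,25],"rotation":[0,0,0]}]'
python3 -c "
from h import *; grab('wrist','w2')"
```

```text
t: 11.3
tool_pos: [0.5729, -0.0505, 0.0481]
tool_rot: [0.003, -3.14, -0.001]
contact_force: [0.0, 0.6, -0.4]
opening: 0.0623
grip_force: 33.2
t: 12.3
tool_pos: [0.5744, -0.0508, 0.0247]
tool_rot: [-0.004, 3.141, -0.0]
contact_force: [-2.0, 0.2, 3.6]
opening: 0.0624
grip_force: 33.4
```

View pics/w2.png

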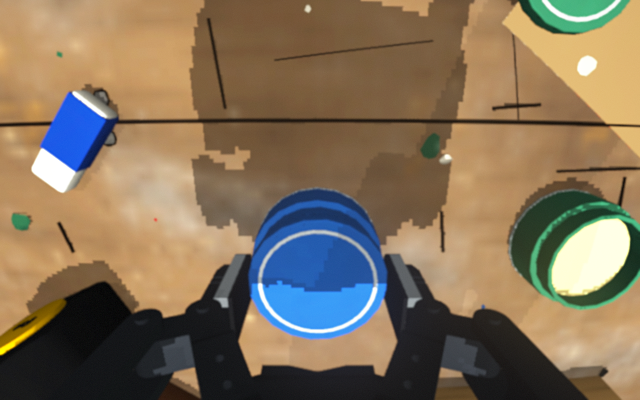

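The wrist picture shows the blue lid at (318,285) seated evenly on its tin. I'll regrip on the body and lift.

```bash
python3 -m handwheel '[{"gripper":-1,"offset":[0,0,0],"rotation":[0,0,0]},{"gripper":-1,"offset":[0,0,0],"rotation":[0,0,0]},{"gripper":-1,"offset":[0,0,10],"rotation":[0,0,0]},{"gripper":-1,"offset":[0,0,26],"rotation":[0,0,0]},{"gripper":-1,"offset":[0,0,26],"rotation":[0,0,0]},{"gripper":1,"offset":[0,0,26],"rotation":[0,0,0]},{"gripper":1,"offset":[0,0,26],"rotation":[0,0,0]},{"gripper":1,"offset":[0,0,26],"rotation":[0,0,0]}]' 50
python3 -m handwheel '[{"gripper":1,"offset":[0,0,0],"rotation":[0,0,0]},{"gripper":1,"offset":[0,0,0],"rotation":[0,0,0]},{"gripper":1,"offset":[0,0,-20],"rotation":[0,0,0]},{"gripper":1,"offset":[0,0,-50],"rotation":[0,0,0]},{"gripper":1,"offset":[0,0,-85],"rotation":[0,0,0]},{"gripper":1,"offset":[0,0,-115],"rotation":[0,0,0]},{"gripper":1,"offset":[0,0,-120],"rotation":[0,0,0]},{"gripper":1,"offset":[0,0,-120],"rotation":[0,0,0]}]' 50
python3 - <<'E'
from seg import *
d=grab('side','s1')
hsv=cv2.cvtColor(d['image'],cv2.COLOR_RGB2HSV)
m=cv2.inRange(hsv,np.array((12,40,150)),np.array((30,150,255)))
n,l,s,_=cv2.connectedComponentsWithStats(m)
i=l[272:282,360:395].max(); m=(l==i).astype(np.uint8)
c=cv2.convexHull(cv2.findContours(m,0,1)[0][0])[:,0].astype(float)
C,r=circ(onplane(d,c,.01));print('stand',s[i],C,r*2000)
E
python3 off.py .444 -.302 .12 0
```

```text
t: 13.35
tool_pos: [0.5746, -0.0508, -0.0013]
tool_rot: [-0.003, 3.141, -0.0]
contact_force: [0.8, -0.1, -0.4]
opening: 0.0644
grip_force: 55.8
t: 14.35
tool_pos: [0.5738, -0.0507, 0.1182]
tool_rot: [0.004, -3.141, -0.0]
contact_force: [-0.3, 0.3, -2.8]
opening: 0.0647
grip_force: 55.8
stand [  152   116   366   284 36489] [0.49223806 0.2786483 ] 1570.8909864005577
off [ 129.8 -251.2   -2.8] rot [ 0.    -0.002  0.002] t 14.4 q6 -1.79
```

View pics/s1.png

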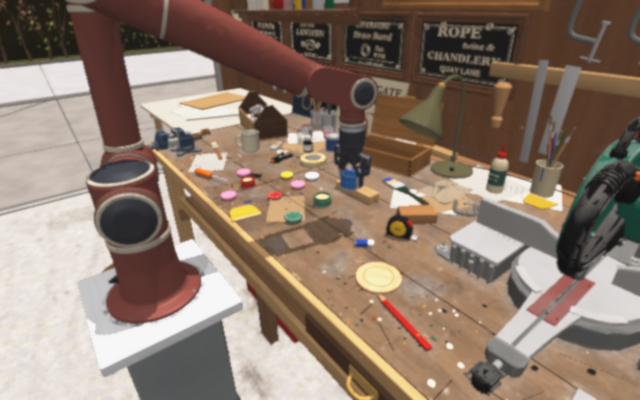

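```bash
python3 -m handwheel '[{"gripper":1,"offset":[10,-30,0],"rotation":[0,0,0]},{"gripper":1,"offset":[30,-75,0],"rotation":[0,0,0]},{"gripper":1,"offset":[40,-125,0],"rotation":[0,0,0]},{"gripper":1,"offset":[50,-175,0],"rotation":[0,0,0]},{"gripper":1,"offset":[50,-220,0],"rotation":[0,0,0]},{"gripper":1,"offset":[50,-245,0],"rotation":[0,0,0]},{"gripper":1,"offset":[50,-251,0],"rotation":[0,0,0]},{"gripper":1,"offset":[50,-251,0],"rotation":[0,0,0]}]'
python3 - <<'E'
from seg import *
for n in('wrist','top'):
    d=grab(n,'w3' if n=='wrist' else None)
    hsv=cv2.cvtColor(d['image'],cv2.COLOR_RGB2HSV)
    m=cv2.inRange(hsv,np.array((12,40,150)),np.array((30,150,255)))
    m=cv2.morphologyEx(m,cv2.MORPH_OPEN,np.ones((5,5)))
    p=proj(d,[.444,-.302,.01])[0].astype(int);print(p)
    n_,l,s,_=cv2.connectedComponentsWithStats(m)
    w=l[max(p[1]-6,0):p[1]+6,p[0]-6:p[0]+6];i=np.bincount(w[w>0]).argmax() if (w>0).any() else 0
    m=(l==i).astype(np.uint8);c=cv2.convexHull(cv2.findContours(m,0,1)[0][0])[:,0].astype(float)
    C,r=circ(onplane(d,c,.01));print(n,s[i],C.round(4),r*2000)
E
python3 off.py .444 -.302 .12 0
```

```text
t: 15.4
tool_pos: [0.5245, -0.3008, 0.1174]
tool_rot: [0.004, -3.14, -0.003]
contact_force: [0.1, -1.0, -3.0]
opening: 0.0644
grip_force: 55.8
[315  91]
wrist [ 268   41   97  101 7670] [ 0.4449 -0.3017] 71.41797933273921
[456 219]
top [437 201  29  39 793] [ 0.4473 -0.2905] 93.59470932683561
off [80.8 -1.3 -2.1] rot [ 0.001 -0.001  0.004] t 15.5 q6 -2.22
```

View pics/w3.png

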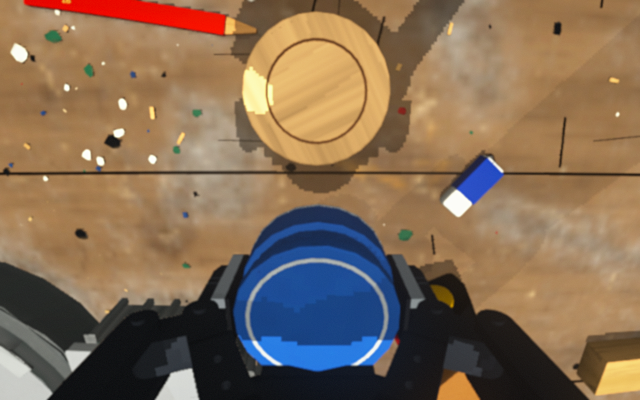

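The picture shows the stand's inner ring centred at (316,91), which matches the first estimate. I'll place the blue tin.

```bash
python3 -m handwheel '[{"gripper":1,"offset":[30,0,0],"rotation":[0,0,0]},{"gripper":1,"offset":[65,0,0],"rotation":[0,0,0]},{"gripper":1,"offset":[80,0,0],"rotation":[0,0,0]},{"gripper":1,"offset":[80,0,30],"rotation":[0,0,0]},{"gripper":1,"offset":[80,0,65],"rotation":[0,0,0]},{"gripper":1,"offset":[80,0,90],"rotation":[0,0,0]},{"gripper":1,"offset":[80,0,100],"rotation":[0,0,0]},{"gripper":1,"offset":[80,0,105],"rotation":[0,0,0]}]'
python3 -m handwheel '[{"gripper":1,"offset":[0,0,2],"rotation":[0,0,0]},{"gripper":1,"offset":[0,0,4],"rotation":[0,0,0]},{"gripper":1,"offset":[0,0,5],"rotation":[0,0,0]},{"gripper":1,"offset":[0,0,5],"rotation":[0,0,0]},{"gripper":1,"offset":[0,0,5],"rotation":[0,0,0]},{"gripper":-1,"offset":[0,0,5],"rotation":[0,0,0]},{"gripper":-1,"offset":[0,0,5],"rotation":[0,0,0]},{"gripper":-1,"offset":[0,0,5],"rotation":[0,0,0]}]'
python3 -m handwheel '[{"gripper":-1,"offset":[0,0,-30],"rotation":[0,0,0]},{"gripper":-1,"offset":[0,0,-80],"rotation":[0,0,0]},{"gripper":-1,"offset":[0,0,-130],"rotation":[0,0,0]},{"gripper":-1,"offset":[0,60,-150],"rotation":[0,0,0]},{"gripper":-1,"offset":[0,120,-150],"rotation":[0,0,0]},{"gripper":-1,"offset":[0,180,-150],"rotation":[0,0,0]},{"gripper":-1,"offset":[0,240,-150],"rotation":[0,0,0]},{"gripper":-1,"offset":[0,290,-150],"rotation":[0,0,0]}]'
python3 - <<'E'
from seg import *
d=grab('wrist','w4')
for col in('blue','green','red'):
    for p,A,h in blobs(d,col,300):
        print(col,np.round(p),A,*[(z,circ(onplane(d,h,z))[0].round(4),round(2000*circ(onplane(d,h,z))[1],1)) for z in(.015,.024,.05)])
d=grab('top','t2')
for col in('blue','green','red'):
    for p,A,h in blobs(d,col,200,(150,150,500,300)):
        print(col,np.round(p),A,*[(z,circ(onplane(d,h,z))[0].round(4),round(2000*circ(onplane(d,h,z))[1],1)) for z in(.015,.05)])
E
python3 off.py .572 .088 0 0
```

```text
t: 16.5
tool_pos: [0.4452, -0.3019, 0.0134]
tool_rot: [-0.004, 3.141, -0.0]
contact_force: [-0.2, -0.1, -0.9]
opening: 0.0643
grip_force: 55.8
t: 17.5
tool_pos: [0.4448, -0.3021, 0.0085]
tool_rot: [-0.003, 3.141, -0.0]
contact_force: [-0.4, 0.3, -0.4]
opening: 0.0855
grip_force: 0.0
t: 18.5
tool_pos: [0.4438, -0.01, 0.1586]
tool_rot: [-0.004, 3.141, -0.0]
contact_force: [0.8, 0.8, 0.2]
opening: 0.0857
grip_force: 0.0
blue [157. 247.] 607.5 (0.015, array([ 0.5101, -0.1683]), np.float64(34.6)) (0.024, array([ 0.5054, -0.1633]), np.float64(33.5)) (0.05, array([ 0.492, -0.149]), np.float64(30.4))
blue [ 19. 189.] 2612.5 (0.015, array([ 0.4485, -0.3113]), np.float64(78.3)) (0.024, array([ 0.4458, -0.3019]), np.float64(75.8)) (0.05, array([ 0.4379, -0.2746]), np.float64(68.7))
blue [604. 115.] 482.0 (0.015, array([0.379, 0.248]), np.float64(24.4)) (0.024, array([0.3785, 0.2399]), np.float64(23.7)) (0.05, array([0.3769, 0.2165]), np.float64(21.5))
green [403. 305.] 1483.0 (0.015, array([0.5731, 0.0994]), np.float64(79.1)) (0.024, array([0.5664, 0.096 ]), np.float64(76.6)) (0.05, array([0.54
[... 249 characters left out ...]
4677, 0.2234]), np.float64(52.5)) (0.024, array([0.4644, 0.216 ]), np.float64(50.9)) (0.05, array([0.4548, 0.1949]), np.float64(46.1))
blue [460. 218.] 485.5 (0.015, array([ 0.4467, -0.3115]), np.float64(68.5)) (0.05, array([ 0.4426, -0.2977]), np.float64(66.2))
green [322. 236.] 275.0 (0.015, array([0.4362, 0.0612]), np.float64(53.1)) (0.05, array([0.4324, 0.0621]), np.float64(51.2))
red [204. 245.] 296.0 (0.015, array([0.4407, 0.3741]), np.float64(52.4)) (0.05, array([0.4368, 0.3641]), np.float64(50.6))
red [261. 230.] 253.0 (0.015, array([0.4665, 0.2222]), np.float64(49.2)) (0.05, array([0.4617, 0.2175]), np.float64(47.5))
off [-129.1   95.   158.5] rot [0.001 0.    0.008] t 18.6 q6 -1.77
```

View pics/t2.png

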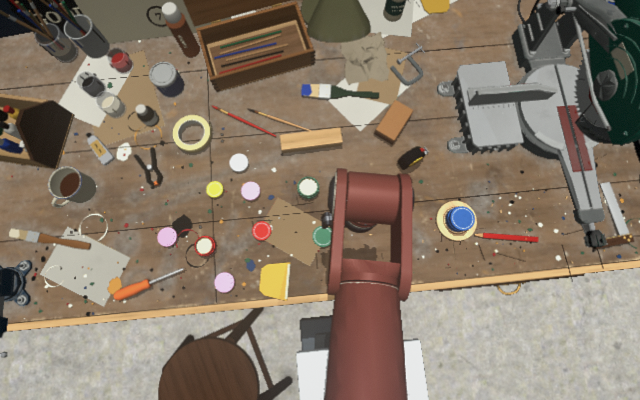

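The blue tin is standing on the stand at (460,218). Next is the green tin, with the same sequence.

```bash
python3 -m handwheel '[{"gripper":-1,"offset":[-42,33,0],"rotation":[0,0,0]},{"gripper":-1,"offset":[-84,66,0],"rotation":[0,0,0]},{"gripper":-1,"offset":[-126,100,0],"rotation":[0,0,0]},{"gripper":-1,"offset":[-126,100,50],"rotation":[0,0,0]},{"gripper":-1,"offset":[-126,100,100],"rotation":[0,0,0]},{"gripper":-1,"offset":[-126,100,140],"rotation":[0,0,0]},{"gripper":-1,"offset":[-126,100,155],"rotation":[0,0,0]},{"gripper":-1,"offset":[-126,100,160],"rotation":[0,0,0]}]' 20
python3 -m handwheel '[{"gripper":1,"offset":[0,0,0],"rotation":[0,0,0]},{"gripper":1,"offset":[0,0,0],"rotation":[0,0,0]},{"gripper":1,"offset":[0,0,0],"rotation":[0,0,0]},{"gripper":1,"offset":[0,0,0],"rotation":[0,0,0]},{"gripper":1,"offset":[0,0,0],"rotation":[0,0,0]},{"gripper":-1,"offset":[0,0,0],"rotation":[0,0,0]},{"gripper":-1,"offset":[0,0,0],"rotation":[0,0,0]},{"gripper":-1,"offset":[0,0,0],"rotation":[0,0,0.15]}]' 20
python3 -m handwheel '[{"gripper":-1,"offset":[0,0,0],"rotation":[0,0,0.18]},{"gripper":-1,"offset":[0,0,0],"rotation":[0,0,0.36]},{"gripper":-1,"offset":[0,0,0],"rotation":[0,0,0.54]},{"gripper":-1,"offset":[0,0,0],"rotation":[0,0,0.72]},{"gripper":-1,"offset":[0,0,0],"rotation":[0,0,0.9]},{"gripper":-1,"offset":[0,0,0],"rotation":[0,0,1.08]},{"gripper":-1,"offset":[0,0,0],"rotation":[0,0,1.26]},{"gripper":-1,"offset":[0,0,0],"rotation":[0,0,1.42]}]'
python3 -m handwheel '[{"gripper":1,"offset":[0,0,0],"rotation":[0,0,0]},{"gripper":1,"offset":[0,0,0],"rotation":[0,0,0]},{"gripper":1,"offset":[0,0,0],"rotation":[0,0,0]},{"gripper":1,"offset":[0,0,0],"rotation":[0,0,0]},{"gripper":1,"offset":[0,0,0],"rotation":[0,0,0]},{"gripper":1,"offset":[0,0,0],"rotation":[0,0,0]},{"gripper":1,"offset":[0,0,0],"rotation":[0,0,0]},{"gripper":1,"offset":[0,0,0],"rotation":[0,0,0]}]' 20
python3 off.py .4365 .061 0 -90
```

```text
t: 19.6
tool_pos: [0.57, 0.0877, -0.0019]
tool_rot: [0.003, -3.141, 0.0]
contact_force: [0.0, -0.6, -0.3]
opening: 0.0852
grip_force: 0.0
t: 20.6
tool_pos: [0.5694, 0.0883, -0.0021]
tool_rot: [-0.238, -3.132, 0.0]
contact_force: [-0.2, 0.9, 0.7]
opening: 0.0852
grip_force: 0.0
t: 21.6
tool_pos: [0.5693, 0.0883, -0.0022]
tool_rot: [-2.224, -2.218, 0.001]
contact_force: [0.3, 1.6, 0.2]
opening: 0.0851
grip_force: 0.0
t: 22.6
tool_pos: [0.5702, 0.0883, -0.0015]
tool_rot: [2.218, 2.225, 0.001]
contact_force: [1.4, 0.3, 2.1]
opening: 0.0594
grip_force: 22.3
off [ -26.9 -133.8   -1.6] rot [ 0.001 -0.     0.003] t 22.6 q6 0.02
```

```bash
python3 -m handwheel '[{"gripper":-1,"offset":[0,0,0],"rotation":[0,0,0]},{"gripper":-1,"offset":[0,0,0],"rotation":[0,0,0]},{"gripper":-1,"offset":[0,0,0],"rotation":[0,0,0]},{"gripper":-1,"offset":[0,0,-50],"rotation":[0,0,0]},{"gripper":-1,"offset":[0,0,-80],"rotation":[0,0,0]},{"gripper":-1,"offset":[-12,-60,-80],"rotation":[0,0,0]},{"gripper":-1,"offset":[-24,-120,-80],"rotation":[0,0,0]},{"gripper":-1,"offset":[-27,-134,-80],"rotation":[0,0,0]}]' 20
python3 -m handwheel '[{"gripper":-1,"offset":[0,0,40],"rotation":[0,0,0]},{"gripper":-1,"offset":[0,0,70],"rotation":[0,0,0]},{"gripper":-1,"offset":[0,0,79],"rotation":[0,0,0]},{"gripper":-1,"offset":[0,0,79],"rotation":[0,0,0]},{"gripper":1,"offset":[0,0,79],"rotation":[0,0,0]},{"gripper":1,"offset":[0,0,79],"rotation":[0,0,0]},{"gripper":1,"offset":[0,0,79],"rotation":[0,0,0]},{"gripper":1,"offset":[0,0,79],"rotation":[0,0,0]}]' 20
python3 -m handwheel '[{"gripper":1,"offset":[0,0,0],"rotation":[0,0,0]},{"gripper":-1,"offset":[0,0,0],"rotation":[0,0,0]},{"gripper":-1,"offset":[0,0,0],"rotation":[0,0,0]},{"gripper":-1,"offset":[0,0,0],"rotation":[0,0,-0.15]},{"gripper":-1,"offset":[0,0,0],"rotation":[0,0,-0.33]},{"gripper":-1,"offset":[0,0,0],"rotation":[0,0,-0.51]},{"gripper":-1,"offset":[0,0,0],"rotation":[0,0,-0.69]},{"gripper":-1,"offset":[0,0,0],"rotation":[0,0,-0.85]}]' 20
python3 -m handwheel '[{"gripper":-1,"offset":[0,0,0],"rotation":[0,0,-0.18]},{"gripper":-1,"offset":[0,0,0],"rotation":[0,0,-0.36]},{"gripper":-1,"offset":[0,0,0],"rotation":[0,0,-0.54]},{"gripper":-1,"offset":[0,0,0],"rotation":[0,0,-0.722]},{"gripper":1,"offset":[0,0,0],"rotation":[0,0,-0.722]},{"gripper":1,"offset":[0,0,0],"rotation":[0,0,-0.722]},{"gripper":1,"offset":[0,0,0],"rotation":[0,0,-0.722]},{"gripper":1,"offset":[0,0,0],"rotation":[0,0,-0.722]}]' 30
python3 off.py .57 .0883 0 0
```

```text
t: 23.6
tool_pos: [0.4315, 0.0607, 0.0761]
tool_rot: [-2.216, -2.222, 0.005]
contact_force: [1.0, 0.5, 1.0]
opening: 0.0854
grip_force: 0.0
t: 24.6
tool_pos: [0.4373, 0.0608, 0.0009]
tool_rot: [2.217, 2.224, 0.003]
contact_force: [-1.6, -0.5, 6.0]
opening: 0.0568
grip_force: 21.0
t: 25.6
tool_pos: [0.4356, 0.0609, -0.001]
tool_rot: [-1.095, -2.944, 0.0]
contact_force: [-0.4, -0.6, -0.2]
opening: 0.0851
grip_force: 0.0
t: 26.6
tool_pos: [0.4361, 0.0609, -0.0005]
tool_rot: [-0.005, 3.141, -0.0]
contact_force: [-1.2, -0.1, 2.6]
opening: 0.0566
grip_force: 32.0
off [-134.    27.    -0.4] rot [-0.     0.     0.003] t 26.6 q6 -1.6
```

```bash
python3 -m handwheel '[{"gripper":1,"offset":[0,0,-30],"rotation":[0,0,0]},{"gripper":1,"offset":[0,0,-60],"rotation":[0,0,0]},{"gripper":1,"offset":[-35,7,-60],"rotation":[0,0,0]},{"gripper":1,"offset":[-85,17,-60],"rotation":[0,0,0]},{"gripper":1,"offset":[-120,25,-60],"rotation":[0,0,0]},{"gripper":1,"offset":[-134,27,-60],"rotation":[0,0,0]},{"gripper":1,"offset":[-134,27,-55],"rotation":[0,0,0]},{"gripper":1,"offset":[-134,27,-50],"rotation":[0,0,0]}]'
python3 -m handwheel '[{"gripper":1,"offset":[0,0,5],"rotation":[0,0,0]},{"gripper":1,"offset":[0,0,10],"rotation":[0,0,0]},{"gripper":1,"offset":[0,0,14],"rotation":[0,0,0]},{"gripper":1,"offset":[0,0,18],"rotation":[0,0,0]},{"gripper":1,"offset":[0,0,22],"rotation":[0,0,0]},{"gripper":1,"offset":[0,0,25],"rotation":[0,0,0]},{"gripper":1,"offset":[0,0,25],"rotation":[0,0,0]},{"gripper":1,"offset":[0,0,25],"rotation":[0,0,0]}]'
python3 -m handwheel '[{"gripper":-1,"offset":[0,0,0],"rotation":[0,0,0]},{"gripper":-1,"offset":[0,0,0],"rotation":[0,0,0]},{"gripper":-1,"offset":[0,0,10],"rotation":[0,0,0]},{"gripper":-1,"offset":[0,0,26],"rotation":[0,0,0]},{"gripper":-1,"offset":[0,0,26],"rotation":[0,0,0]},{"gripper":1,"offset":[0,0,26],"rotation":[0,0,0]},{"gripper":1,"offset":[0,0,26],"rotation":[0,0,0]},{"gripper":1,"offset":[0,0,26],"rotation":[0,0,0]}]' 50
python3 -c "
from h import *; grab('wrist','w5')"; python3 off.py .4445 -.302 0 0
```

```text
t: 27.6
tool_pos: [0.5682, 0.0882, 0.0482]
tool_rot: [0.006, -3.14, 0.0]
contact_force: [0.2, 0.2, -1.4]
opening: 0.0563
grip_force: 32.3
t: 28.6
tool_pos: [0.5701, 0.0884, 0.0246]
tool_rot: [-0.007, 3.141, -0.0]
contact_force: [0.1, 0.0, 1.2]
opening: 0.0565
grip_force: 32.4
t: 29.6
tool_pos: [0.5705, 0.0884, -0.0011]
tool_rot: [-0.007, 3.14, -0.0]
contact_force: [0.1, 0.4, 1.0]
opening: 0.0584
grip_force: 54.5
off [ 127.6 -389.9   -1.2] rot [-0.     0.001  0.004] t 29.65 q6 -1.55
```

View pics/w5.png

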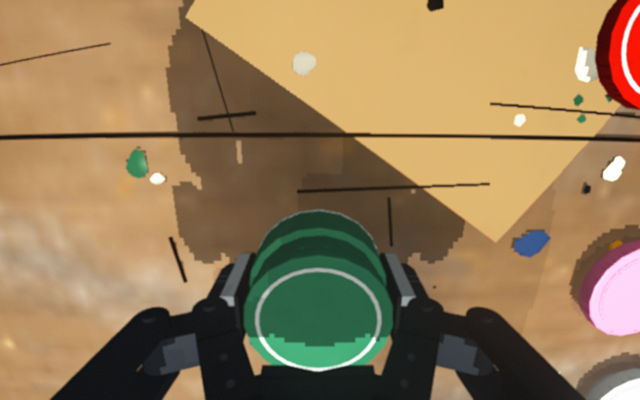

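The green lid at (318,320) is seated. I'll lift it to a point short of the stand and check the blue tin's position.

```bash
python3 -m handwheel '[{"gripper":1,"offset":[0,0,0],"rotation":[0,0,0]},{"gripper":1,"offset":[0,0,-20],"rotation":[0,0,0]},{"gripper":1,"offset":[0,0,-55],"rotation":[0,0,0]},{"gripper":1,"offset":[0,0,-100],"rotation":[0,0,0]},{"gripper":1,"offset":[0,-20,-120],"rotation":[0,0,0]},{"gripper":1,"offset":[10,-60,-120],"rotation":[0,0,0]},{"gripper":1,"offset":[20,-110,-120],"rotation":[0,0,0]},{"gripper":1,"offset":[30,-160,-120],"rotation":[0,0,0]}]' 50
python3 -m handwheel '[{"gripper":1,"offset":[4,-50,0],"rotation":[0,0,0]},{"gripper":1,"offset":[8,-100,0],"rotation":[0,0,0]},{"gripper":1,"offset":[12,-150,0],"rotation":[0,0,0]},{"gripper":1,"offset":[16,-190,0],"rotation":[0,0,0]},{"gripper":1,"offset":[16,-220,0],"rotation":[0,0,0]},{"gripper":1,"offset":[16,-230,0],"rotation":[0,0,0]},{"gripper":1,"offset":[16,-230,0],"rotation":[0,0,0]},{"gripper":1,"offset":[16,-230,0],"rotation":[0,0,0]}]'
python3 - <<'E'
from seg import *
d=grab('wrist','w6')
for col in ('blue',):
    for p,A,h in blobs(d,col,1000):
        print(col,np.round(p),A,*[(z,circ(onplane(d,h,z))[0].round(4),round(2000*circ(onplane(d,h,z))[1],1)) for z in(.04,.05)])
E
python3 off.py .4445 -.302 0 0
```

```text
t: 30.65
tool_pos: [0.5391, -0.0737, 0.1178]
tool_rot: [0.007, -3.14, 0.0]
contact_force: [0.3, -0.4, -2.6]
opening: 0.0582
grip_force: 54.4
t: 31.65
tool_pos: [0.5252, -0.3007, 0.1179]
tool_rot: [0.008, -3.141, -0.001]
contact_force: [-0.2, 0.6, -1.7]
opening: 0.0585
grip_force: 54.2
blue [479. 179.] 1094.0 (0.04, array([ 0.5037, -0.185 ]), np.float64(33.5)) (0.05, array([ 0.501 , -0.1902]), np.float64(32.0))
blue [315.  89.] 8209.0 (0.04, array([ 0.4442, -0.3022]), np.float64(65.2)) (0.05, array([ 0.4442, -0.3022]), np.float64(62.2))
off [ 80.8  -1.  118.1] rot [ 0.001 -0.001  0.005] t 31.7 q6 -2.22
```

View pics/w6.png

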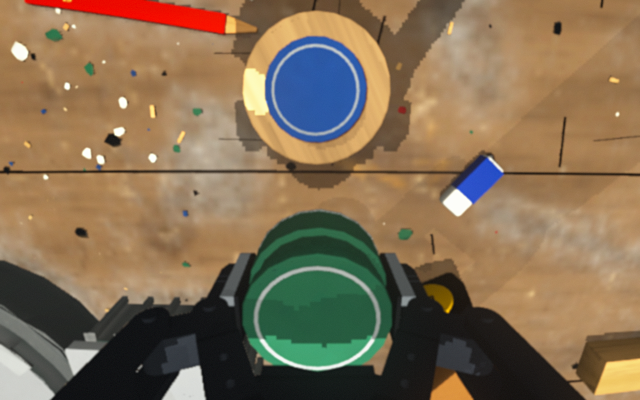

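Blue is centred on the stand at (315,89). I'll place the green tin on it.

```bash
python3 -m handwheel '[{"gripper":1,"offset":[30,0,0],"rotation":[0,0,0]},{"gripper":1,"offset":[65,0,0],"rotation":[0,0,0]},{"gripper":1,"offset":[80,0,0],"rotation":[0,0,0]},{"gripper":1,"offset":[80,0,20],"rotation":[0,0,0]},{"gripper":1,"offset":[80,0,40],"rotation":[0,0,0]},{"gripper":1,"offset":[80,0,55],"rotation":[0,0,0]},{"gripper":1,"offset":[80,0,62],"rotation":[0,0,0]},{"gripper":1,"offset":[80,0,65],"rotation":[0,0,0]}]'
python3 -m handwheel '[{"gripper":1,"offset":[0,0,2],"rotation":[0,0,0]},{"gripper":1,"offset":[0,0,4],"rotation":[0,0,0]},{"gripper":1,"offset":[0,0,5],"rotation":[0,0,0]},{"gripper":1,"offset":[0,0,5],"rotation":[0,0,0]},{"gripper":1,"offset":[0,0,5],"rotation":[0,0,0]},{"gripper":-1,"offset":[0,0,5],"rotation":[0,0,0]},{"gripper":-1,"offset":[0,0,5],"rotation":[0,0,0]},{"gripper":-1,"offset":[0,0,5],"rotation":[0,0,0]}]'
python3 -m handwheel '[{"gripper":-1,"offset":[0,0,-30],"rotation":[0,0,0]},{"gripper":-1,"offset":[0,0,-80],"rotation":[0,0,0]},{"gripper":-1,"offset":[0,0,-100],"rotation":[0,0,0]},{"gripper":-1,"offset":[0,60,-100],"rotation":[0,0,0]},{"gripper":-1,"offset":[0,120,-100],"rotation":[0,0,0]},{"gripper":-1,"offset":[0,180,-100],"rotation":[0,0,0]},{"gripper":-1,"offset":[0,240,-100],"rotation":[0,0,0]},{"gripper":-1,"offset":[0,300,-100],"rotation":[0,0,0]}]'
python3 -m handwheel '[{"gripper":-1,"offset":[0,60,0],"rotation":[0,0,0]},{"gripper":-1,"offset":[0,120,0],"rotation":[0,0,0]},{"gripper":-1,"offset":[0,180,0],"rotation":[0,0,0]},{"gripper":-1,"offset":[0,240,0],"rotation":[0,0,0]},{"gripper":-1,"offset":[0,270,0],"rotation":[0,0,0]},{"gripper":-1,"offset":[0,270,0],"rotation":[0,0,0]},{"gripper":-1,"offset":[0,270,0],"rotation":[0,0,0]},{"gripper":-1,"offset":[0,270,0],"rotation":[0,0,0]}]'
python3 - <<'E'
from seg import *
for n in('wrist','top'):
    d=grab(n,{'wrist':'w7','top':'t3'}[n])
    for col in ('red','blue','green'):
        for p,A,h in blobs(d,col,200,None if n=='wrist' else(150,150,500,300)):
            print(n,col,np.round(p),A,*[(z,circ(onplane(d,h,z))[0].round(4),round(2000*circ(onplane(d,h,z))[1],1)) for z in(.015,.09)])
    m=cv2.inRange(cv2.cvtColor(d['image'],cv2.COLOR_RGB2HSV),np.array((0,0,170)),np.array((180,70,255)))
    if n=='top': 
        for c in cv2.findContours(m,0,1)[0]:
            if cv2.contourArea(c)>60:
                C,q=circ(onplane(d,c[:,0],.027))
                if abs(C[0]-.45)<.15 and .1<C[1]<.5: print('wax',C.round(4),q*2000)
E
python3 off.py .439 .372 0 0
```

```text
t: 32.7
tool_pos: [0.4456, -0.3019, 0.0525]
tool_rot: [0.007, -3.141, -0.001]
contact_force: [-0.3, -0.6, -1.8]
opening: 0.0581
grip_force: 54.3
t: 33.7
tool_pos: [0.4456, -0.3022, 0.0484]
tool_rot: [-0.007, 3.141, -0.0]
contact_force: [0.7, -0.7, -0.8]
opening: 0.0855
grip_force: 0.0
t: 34.7
tool_pos: [0.4436, -0.0003, 0.1477]
tool_rot: [0.006, -3.141, -0.0]
contact_force: [1.1, -0.3, -0.1]
opening: 0.0851
grip_force: 0.0
t: 35.7
tool_pos: [0.4431, 0.2668, 0.148]
tool_rot: [0.004, -3.141, 0.001]
contact_force: [-0.1, -0.5, -0.6]
opening: 0.0855
grip_force: 0.0
wrist red [483. 226.] 380.0 (0.015, array([0.4644, 0.4192]), np.float64(48.0)) (0.09, array([0.4365, 0.3778]), np.float64(35.0))
wrist red [270. 211.] 2381.5 (0.015, array([0.4672, 0.224 ]), np.float64(52.2)) (0.09, array([0.4385, 0.2356]), np.float64(38.0))
wrist red [441. 186.] 3060.5 (0.015, array([0.4433, 0.3777]), np.float64(57.5)) (0.09, array([0.4211, 0.3476]), np.float64(41.9))
wrist blue [310. 111.] 515.0 (0.015, array([0.3785, 0.2601]), np.float64(22.7)) (0.09, array([0.3738, 0.2619]), np.float64(16.6))
top blue [455. 221.] 220.0 (0.015, array([ 0.446, -0.307]), np.float64(62.9)) (0.09, array([ 0.4372, -0.2777]), np.float64(58.2))
top green [466. 215.] 451.0 (0.015, array([ 0.4529, -0.3291]), np.float64(66.7)) (0.09, array([ 0.4436, -0.2982]), np.float64(61.7))
wax [0.4347 0.3737] 31.365896216044664
wax [0.5755 0.2433] 49.30042265931741
off [  4.  105.1 148.2] rot [-0.     0.     0.003] t 35.8 q6 -1.18
```

View pics/w7.png

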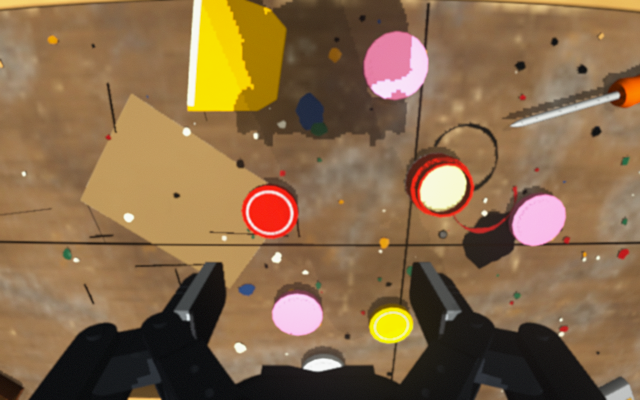

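The red tin is at (443,185) and the red lid at (270,211). The rings round the tin are flat marks, and the pink discs keep clear. Squeeze-centring the red tin.

```bash
python3 -m handwheel '[{"gripper":-1,"offset":[3,52,0],"rotation":[0,0,0]},{"gripper":-1,"offset":[6,104,0],"rotation":[0,0,0]},{"gripper":-1,"offset":[6,104,20],"rotation":[0,0,0]},{"gripper":-1,"offset":[6,104,60],"rotation":[0,0,0]},{"gripper":-1,"offset":[6,104,105],"rotation":[0,0,0]},{"gripper":-1,"offset":[6,104,135],"rotation":[0,0,0]},{"gripper":-1,"offset":[6,104,146],"rotation":[0,0,0]},{"gripper":-1,"offset":[6,104,150],"rotation":[0,0,0]}]' 20
python3 -m handwheel '[{"gripper":1,"offset":[0,0,0],"rotation":[0,0,0]},{"gripper":1,"offset":[0,0,0],"rotation":[0,0,0]},{"gripper":1,"offset":[0,0,0],"rotation":[0,0,0]},{"gripper":1,"offset":[0,0,0],"rotation":[0,0,0]},{"gripper":1,"offset":[0,0,0],"rotation":[0,0,0]},{"gripper":-1,"offset":[0,0,0],"rotation":[0,0,0]},{"gripper":-1,"offset":[0,0,0],"rotation":[0,0,0]},{"gripper":-1,"offset":[0,0,0],"rotation":[0,0,0.15]}]' 20
python3 -m handwheel '[{"gripper":-1,"offset":[0,0,0],"rotation":[0,0,0.18]},{"gripper":-1,"offset":[0,0,0],"rotation":[0,0,0.36]},{"gripper":-1,"offset":[0,0,0],"rotation":[0,0,0.54]},{"gripper":-1,"offset":[0,0,0],"rotation":[0,0,0.72]},{"gripper":-1,"offset":[0,0,0],"rotation":[0,0,0.9]},{"gripper":-1,"offset":[0,0,0],"rotation":[0,0,1.08]},{"gripper":-1,"offset":[0,0,0],"rotation":[0,0,1.26]},{"gripper":-1,"offset":[0,0,0],"rotation":[0,0,1.42]}]'
python3 -m handwheel '[{"gripper":1,"offset":[0,0,0],"rotation":[0,0,0]},{"gripper":1,"offset":[0,0,0],"rotation":[0,0,0]},{"gripper":1,"offset":[0,0,0],"rotation":[0,0,0]},{"gripper":1,"offset":[0,0,0],"rotation":[0,0,0]},{"gripper":1,"offset":[0,0,0],"rotation":[0,0,0]},{"gripper":1,"offset":[0,0,0],"rotation":[0,0,0]},{"gripper":1,"offset":[0,0,0],"rotation":[0,0,0]},{"gripper":1,"offset":[0,0,0],"rotation":[0,0,0]}]' 20
python3 off.py .467 .223 0 -90
```

```text
t: 36.8
tool_pos: [0.4368, 0.3711, -0.002]
tool_rot: [0.005, -3.141, 0.001]
contact_force: [-0.1, 0.5, 0.1]
opening: 0.0854
grip_force: 0.0
t: 37.8
tool_pos: [0.4362, 0.3716, -0.0022]
tool_rot: [-0.235, -3.132, 0.001]
contact_force: [0.1, -0.5, -0.6]
opening: 0.0858
grip_force: 0.0
t: 38.8
tool_pos: [0.4362, 0.3715, -0.0023]
tool_rot: [-2.222, -2.221, 0.002]
contact_force: [0.6, -0.4, -0.8]
opening: 0.0857
grip_force: 0.0
t: 39.8
tool_pos: [0.437, 0.3721, -0.0014]
tool_rot: [2.216, 2.227, 0.001]
contact_force: [2.6, 1.3, 2.5]
opening: 0.0531
grip_force: 21.7
off [-149.2   29.2   -1.4] rot [ 0.001 -0.     0.005] t 39.8 q6 0.57
```

```bash
python3 -m handwheel '[{"gripper":-1,"offset":[0,0,0],"rotation":[0,0,0]},{"gripper":-1,"offset":[0,0,0],"rotation":[0,0,0]},{"gripper":-1,"offset":[0,0,0],"rotation":[0,0,0]},{"gripper":-1,"offset":[0,0,-50],"rotation":[0,0,0]},{"gripper":-1,"offset":[0,0,-80],"rotation":[0,0,0]},{"gripper":-1,"offset":[-60,12,-80],"rotation":[0,0,0]},{"gripper":-1,"offset":[-120,24,-80],"rotation":[0,0,0]},{"gripper":-1,"offset":[-149,29,-80],"rotation":[0,0,0]}]' 20
python3 -m handwheel '[{"gripper":-1,"offset":[0,0,40],"rotation":[0,0,0]},{"gripper":-1,"offset":[0,0,70],"rotation":[0,0,0]},{"gripper":-1,"offset":[0,0,79],"rotation":[0,0,0]},{"gripper":1,"offset":[0,0,79],"rotation":[0,0,0]},{"gripper":1,"offset":[0,0,79],"rotation":[0,0,0]},{"gripper":1,"offset":[0,0,79],"rotation":[0,0,0]},{"gripper":1,"offset":[0,0,79],"rotation":[0,0,0]},{"gripper":1,"offset":[0,0,79],"rotation":[0,0,0]}]' 20
python3 -m handwheel '[{"gripper":1,"offset":[0,0,0],"rotation":[0,0,0]},{"gripper":-1,"offset":[0,0,0],"rotation":[0,0,0]},{"gripper":-1,"offset":[0,0,0],"rotation":[0,0,0]},{"gripper":-1,"offset":[0,0,0],"rotation":[0,0,-0.15]},{"gripper":-1,"offset":[0,0,0],"rotation":[0,0,-0.33]},{"gripper":-1,"offset":[0,0,0],"rotation":[0,0,-0.51]},{"gripper":-1,"offset":[0,0,0],"rotation":[0,0,-0.69]},{"gripper":-1,"offset":[0,0,0],"rotation":[0,0,-0.85]}]' 20
python3 -m handwheel '[{"gripper":-1,"offset":[0,0,0],"rotation":[0,0,-0.18]},{"gripper":-1,"offset":[0,0,0],"rotation":[0,0,-0.36]},{"gripper":-1,"offset":[0,0,0],"rotation":[0,0,-0.54]},{"gripper":-1,"offset":[0,0,0],"rotation":[0,0,-0.72]},{"gripper":1,"offset":[0,0,0],"rotation":[0,0,-0.72]},{"gripper":1,"offset":[0,0,0],"rotation":[0,0,-0.72]},{"gripper":1,"offset":[0,0,0],"rotation":[0,0,-0.72]},{"gripper":1,"offset":[0,0,0],"rotation":[0,0,-0.72]}]' 30
python3 off.py .437 .372 0 0
```

```text
t: 40.8
tool_pos: [0.4663, 0.2207, 0.0782]
tool_rot: [-2.218, -2.225, 0.001]
contact_force: [-0.4, 0.8, -0.4]
opening: 0.0851
grip_force: 0.0
t: 41.8
tool_pos: [0.4677, 0.2236, 0.0009]
tool_rot: [2.215, 2.226, 0.004]
contact_force: [-1.5, -0.3, 5.6]
opening: 0.0513
grip_force: 21.3
t: 42.8
tool_pos: [0.4659, 0.2228, -0.0012]
tool_rot: [-1.092, -2.945, 0.001]
contact_force: [-0.6, -0.6, 0.6]
opening: 0.0857
grip_force: 0.0
t: 43.8
tool_pos: [0.4665, 0.223, -0.0006]
tool_rot: [-0.005, 3.141, 0.0]
contact_force: [-0.3, -0.7, 0.4]
opening: 0.0506
grip_force: 31.2
off [ 29.  149.1  -0.6] rot [0.    0.    0.003] t 43.8 q6 -1.27
```

```bash
python3 -m handwheel '[{"gripper":1,"offset":[0,0,-30],"rotation":[0,0,0]},{"gripper":1,"offset":[0,0,-60],"rotation":[0,0,0]},{"gripper":1,"offset":[10,40,-60],"rotation":[0,0,0]},{"gripper":1,"offset":[20,90,-60],"rotation":[0,0,0]},{"gripper":1,"offset":[28,135,-60],"rotation":[0,0,0]},{"gripper":1,"offset":[29,149,-60],"rotation":[0,0,0]},{"gripper":1,"offset":[29,149,-55],"rotation":[0,0,0]},{"gripper":1,"offset":[29,149,-50],"rotation":[0,0,0]}]'
python3 -m handwheel '[{"gripper":1,"offset":[0,0,5],"rotation":[0,0,0]},{"gripper":1,"offset":[0,0,10],"rotation":[0,0,0]},{"gripper":1,"offset":[0,0,14],"rotation":[0,0,0]},{"gripper":1,"offset":[0,0,18],"rotation":[0,0,0]},{"gripper":1,"offset":[0,0,22],"rotation":[0,0,0]},{"gripper":1,"offset":[0,0,25],"rotation":[0,0,0]},{"gripper":1,"offset":[0,0,25],"rotation":[0,0,0]},{"gripper":1,"offset":[0,0,25],"rotation":[0,0,0]}]'
python3 -c "
from h import *; grab('wrist','w8')"
```

```text
t: 44.8
tool_pos: [0.4368, 0.3707, 0.0485]
tool_rot: [0.005, -3.141, 0.002]
contact_force: [-0.5, -1.3, -0.9]
opening: 0.0506
grip_force: 31.5
t: 45.8
tool_pos: [0.4369, 0.372, 0.0244]
tool_rot: [-0.007, 3.141, 0.0]
contact_force: [-0.1, 0.6, -0.0]
opening: 0.0505
grip_force: 31.6
```

View pics/w8.png

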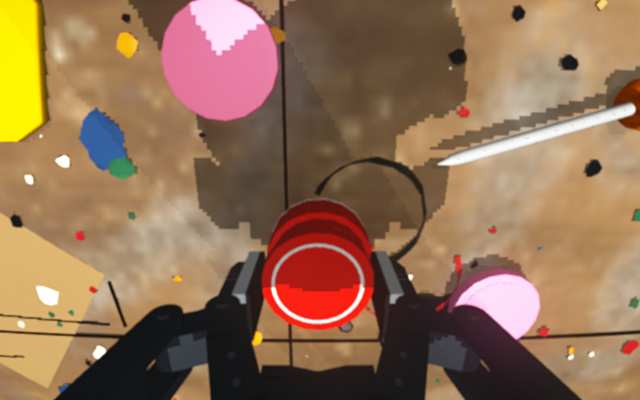

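The red lid at (318,285) is seated on its tin. I'll regrip, lift and carry it to just short of the stand.

```bash
python3 -m handwheel '[{"gripper":-1,"offset":[0,0,0],"rotation":[0,0,0]},{"gripper":-1,"offset":[0,0,0],"rotation":[0,0,0]},{"gripper":-1,"offset":[0,0,10],"rotation":[0,0,0]},{"gripper":-1,"offset":[0,0,26],"rotation":[0,0,0]},{"gripper":1,"offset":[0,0,26],"rotation":[0,0,0]},{"gripper":1,"offset":[0,0,26],"rotation":[0,0,0]},{"gripper":1,"offset":[0,0,26],"rotation":[0,0,0]},{"gripper":1,"offset":[0,0,26],"rotation":[0,0,0]}]' 50
python3 -m handwheel '[{"gripper":1,"offset":[0,0,0],"rotation":[0,0,0]},{"gripper":1,"offset":[0,0,-20],"rotation":[0,0,0]},{"gripper":1,"offset":[0,0,-55],"rotation":[0,0,0]},{"gripper":1,"offset":[0,0,-100],"rotation":[0,0,0]},{"gripper":1,"offset":[0,0,-140],"rotation":[0,0,0]},{"gripper":1,"offset":[-10,-30,-160],"rotation":[0,0,0]},{"gripper":1,"offset":[-20,-80,-160],"rotation":[0,0,0]},{"gripper":1,"offset":[-40,-130,-160],"rotation":[0,0,0]}]' 50
python3 -m handwheel '[{"gripper":1,"offset":[-10,-50,0],"rotation":[0,0,0]},{"gripper":1,"offset":[-20,-100,0],"rotation":[0,0,0]},{"gripper":1,"offset":[-30,-150,0],"rotation":[0,0,0]},{"gripper":1,"offset":[-40,-200,0],"rotation":[0,0,0]},{"gripper":1,"offset":[-46,-250,0],"rotation":[0,0,0]},{"gripper":1,"offset":[-46,-300,0],"rotation":[0,0,0]},{"gripper":1,"offset":[-46,-350,0],"rotation":[0,0,0]},{"gripper":1,"offset":[-46,-400,0],"rotation":[0,0,0]}]'
python3 -m handwheel '[{"gripper":1,"offset":[0,-40,0],"rotation":[0,0,0]},{"gripper":1,"offset":[0,-80,0],"rotation":[0,0,0]},{"gripper":1,"offset":[0,-120,0],"rotation":[0,0,0]},{"gripper":1,"offset":[0,-140,0],"rotation":[0,0,0]},{"gripper":1,"offset":[0,-144,0],"rotation":[0,0,0]},{"gripper":1,"offset":[0,-144,0],"rotation":[0,0,0]},{"gripper":1,"offset":[0,-144,0],"rotation":[0,0,0]},{"gripper":1,"offset":[0,-144,0],"rotation":[0,0,0]}]'
python3 - <<'E'
from seg import *
d=grab('wrist','w9')
for col in ('green',):
    for p,A,h in blobs(d,col,1000):
        print(col,np.round(p),A,*[(z,circ(onplane(d,h,z))[0].round(4),round(2000*circ(onplane(d,h,z))[1],1)) for z in(.08,.09)])
E
python3 off.py .4445 -.302 0 0
```

```text
t: 46.85
tool_pos: [0.4366, 0.3718, -0.0018]
tool_rot: [0.007, -3.141, 0.0]
contact_force: [0.6, 0.0, -2.4]
opening: 0.0522
grip_force: 52.5
t: 47.85
tool_pos: [0.4776, 0.2412, 0.1605]
tool_rot: [-0.009, 3.139, 0.001]
contact_force: [1.0, 0.1, -2.7]
opening: 0.0523
grip_force: 53.0
t: 48.85
tool_pos: [0.5251, -0.1595, 0.1601]
tool_rot: [-0.006, 3.14, -0.001]
contact_force: [0.9, 0.2, -1.7]
opening: 0.0523
grip_force: 53.0
t: 49.85
tool_pos: [0.5257, -0.3008, 0.1583]
tool_rot: [0.008, -3.142, -0.0]
contact_force: [0.9, -0.6, -1.4]
opening: 0.0526
grip_force: 53.0
green [316.  90.] 6584.5 (0.08, array([ 0.4455, -0.3019]), np.float64(58.5)) (0.09, array([ 0.4454, -0.3019]), np.float64(55.9))
off [ 81.2  -0.7 158.3] rot [ 0.    -0.     0.005] t 49.9 q6 -2.22
```

View pics/w9.png

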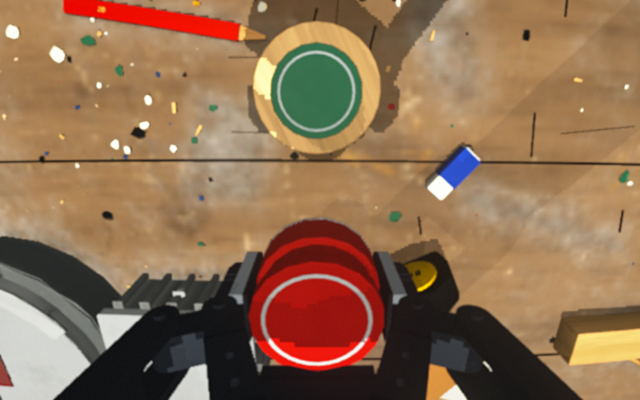

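Green is centred at (316,90). I'll place the red tin, then retreat straight up.

```bash
python3 -m handwheel '[{"gripper":1,"offset":[30,0,0],"rotation":[0,0,0]},{"gripper":1,"offset":[65,0,0],"rotation":[0,0,0]},{"gripper":1,"offset":[80,0,0],"rotation":[0,0,0]},{"gripper":1,"offset":[80,0,20],"rotation":[0,0,0]},{"gripper":1,"offset":[80,0,40],"rotation":[0,0,0]},{"gripper":1,"offset":[80,0,55],"rotation":[0,0,0]},{"gripper":1,"offset":[80,0,62],"rotation":[0,0,0]},{"gripper":1,"offset":[80,0,65],"rotation":[0,0,0]}]'
python3 -m handwheel '[{"gripper":1,"offset":[0,0,2],"rotation":[0,0,0]},{"gripper":1,"offset":[0,0,4],"rotation":[0,0,0]},{"gripper":1,"offset":[0,0,5],"rotation":[0,0,0]},{"gripper":1,"offset":[0,0,5],"rotation":[0,0,0]},{"gripper":1,"offset":[0,0,5],"rotation":[0,0,0]},{"gripper":-1,"offset":[0,0,5],"rotation":[0,0,0]},{"gripper":-1,"offset":[0,0,5],"rotation":[0,0,0]},{"gripper":-1,"offset":[0,0,5],"rotation":[0,0,0]}]'
python3 -m handwheel '[{"gripper":-1,"offset":[0,0,-30],"rotation":[0,0,0]},{"gripper":-1,"offset":[0,0,-80],"rotation":[0,0,0]},{"gripper":-1,"offset":[-20,0,-120],"rotation":[0,0,0]},{"gripper":-1,"offset":[-60,30,-130],"rotation":[0,0,0]},{"gripper":-1,"offset":[-80,60,-130],"rotation":[0,0,0]},{"gripper":-1,"offset":[-80,100,-130],"rotation":[0,0,0]},{"gripper":-1,"offset":[-80,120,-130],"rotation":[0,0,0]},{"gripper":-1,"offset":[-80,120,-130],"rotation":[0,0,0]}]'
python3 - <<'E'
from seg import *
d=grab('wrist')
for col,z in (('red',.13),('yellow',.015)):
    for p,A,h in blobs(d,col,800):
        c,r=circ(onplane(d,h,z));print(col,np.round(p),A,c.round(4),r*2000)
a=d['image']
s=grab('side')['image'][180:330,260:460]
im=np.hstack([cv2.resize(s,(400,300),interpolation=2),cv2.resize(a[:,:],(400,300))])
cv2.imwrite('pics/f.png',cv2.cvtColor(im,cv2.COLOR_RGB2BGR))
E
```

```text
t: 50.9
tool_pos: [0.4457, -0.3019, 0.0926]
tool_rot: [0.007, -3.141, -0.001]
contact_force: [-0.2, -0.2, -2.2]
opening: 0.0524
grip_force: 52.9
t: 51.9
tool_pos: [0.4458, -0.3023, 0.0887]
tool_rot: [-0.007, 3.141, -0.001]
contact_force: [0.9, 0.7, -0.5]
opening: 0.0854
grip_force: 0.0
t: 52.9
tool_pos: [0.525, -0.1811, 0.2184]
tool_rot: [-0.009, 3.141, -0.001]
contact_force: [0.6, 0.2, 0.0]
opening: 0.0855
grip_force: 0.0
red [150.  93.] 5293.5 [ 0.4463 -0.2974] 57.40361277279526
red [68. 34.] 2019.5 [ 0.4429 -0.3567] 114.7944702987753
```

View pics/f.png

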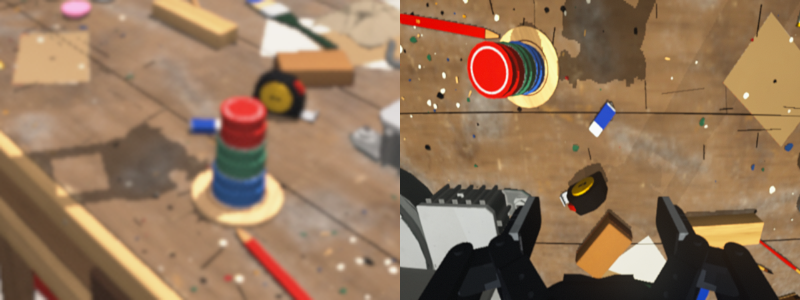

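The picture shows the red-on-green-on-blue stack upright and centred on the stand, with the gripper clear and the bystanders in place. Handing in.

```bash
python3 -c "
from station import ctrl; print(ctrl.finish_job())"
```

```text
the job is handed in; nothing more can be done
None
```

The blue, green and red tins are closed with their own lids and stacked on the stand, blue at the bottom and red on top; the yellow lid had no tin and stays on the bench. The job is handed in at about 53 s of robot time, but the hand-in gave no verdict.

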